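# Tap a taper-shank chuck home in a tilted drill spindle

## Task

Take the drill chuck with the blue collar out of the rack, set its tapered shank into the socket of the drill spindle that is laid back on the bench, and press or tap it fully home (the spindle itself gives way a little until it meets its stop), firmly but without heavy blows, so that its collar sits flush on the spindle's face and the taper alone holds it. Leave the red and the yellow chuck standing in the rack, and let go.

Things in the scene. Friction and masses are not known exactly. Their poses are not given: they have to be found in the camera images.
- chuck_blue_grip (a point): Drill chuck with a BLUE collar, 94 mm long, about 0.12 kg, round about its axis z, which points from shank tip to nose (up in the rack). This point: middle of its dark steel gripping cylinder, 26 mm diameter, straight from 24 mm below to 12 mm above this point; the nose above narrows to a flat 16 mm wide, 24 mm above this point, the place to press or tap.
- blue_collar (a point): Centre of the underside of the blue collar (32 mm diameter, 6 mm thick), on the chuck's axis, 30 mm below the middle of the grip and 54 mm below the nose; z as for the chuck. From here the tapered shank runs down 40 mm, 22 mm diameter under the collar, 14 mm at the tip. This point meets the mouth point when the chuck is home.
- chuck_blue: The same blue-collared chuck: origin at the tip of its shank, 70 mm below the middle of its grip, z along its axis towards the nose.
- spindle_mouth (a point): Mouth of the socket in the end of the bright round quill of the drill: centre of its ring-shaped face (46 mm outside, 27 mm inside diameter), 149 to 160 mm above the bench; z points out of the socket along its axis, 35 degrees from vertical, leaning towards the robot and its right; y is horizontal. Six sprung steel leaves inside form a taper that matches the shank, 20 mm wide at the mouth when free.
- drill_head: Drill head, a fixed grey yoke and blue sleeve. In it the quill slides along its axis: pushed in with about 5 N it yields 5 to 18 mm (hidden, different each time) to a hard stop and stays there. A chuck let go before about 8 N have lodged it (collar then 2 to 8 mm off the face) tips aside. Driving it home takes 10 to 18 N with the quill on its stop; the taper then locks. Over 40 N is too hard.
- rack: Wooden rack, fixed: strip 60 x 190 mm with its top 48 mm above the bench, origin on the bench under its centre, z up, y along the strip. Three 24 mm holes lie on its y axis at -62, 0 and +62 mm; a chuck hangs in each by its collar, the collar's underside on the strip, the middle of its grip 78 mm above the bench. Which chuck is in which hole varies.
- chuck_red: Drill chuck with a RED collar, same outline but with a straight shank; stays in the rack. Origin at the tip of its shank, 70 mm below the middle of its grip, z up along its axis.
- chuck_red_grip (a point): Middle of the red-collared chuck's gripping cylinder.
- chuck_yellow: Drill chuck with a YELLOW collar, same outline but with a straight shank; stays in the rack. Origin at the tip of its shank, 70 mm below the middle of its grip, z up along its axis.
- chuck_yellow_grip (a point): Middle of the yellow-collared chuck's gripping cylinder.

How it is judged:
By the outcome, as a careful person would: the job done as asked, in the order asked, and still so for the second after the job is handed in, with the robot touching nothing.
It also fails if it takes over 54 s, if anything falls off the work surface, if the arm or the gripper's body presses on something with over 40 N, if the wrist force passes 120 N, or if a joint passes its speed limit or range.

## Robot

A 6-joint arm with a two-finger parallel gripper is mounted at the origin on a cart in front of the work surface, level with it; the furniture and walls round the work are solid. World frame = base frame: x ahead of the robot, y to its left, z up, the work surface at z = 0. Lengths are in mm, angles in rad, forces in N, time in s.
With the tool pointing down it reaches from about 275 to 1000 mm from the base axis. Payload 8.4 kg.
Tool frame: the origin (TCP) lies midway between the tips of the shut fingers; the grasp point (between the pads) lies 19 mm behind it; z points along the fingers, y is the line along which they close (so a half turn about z gives the same grasp; the last joint's range is limited). The gripper opens to 85 mm and grips with 20 to 120 N. Pads are 22 mm wide; open, the fingers measure 114 mm over their backs; the gripper's body (76 mm by 85 mm) begins 54 mm behind the grasp point. The pads swing forward as they close: fully open they stand 13 mm farther back than shut.
Start: joints at [1.172, 0.353, 1.633, -0, 1.155, -0.002], TCP at [241.542, 576.442, 231.281] pointing down, gripper open.
Joint ranges: [-2.63, 2.63], [-0.92, 2.1], [0.06, 2.66], [-1.3, 4.44], [0, 2.69], [-3.02, 3.02]. Speed limits (rad/s): [2.22, 2.22, 2.79, 3.14, 3.14, 3.14].

## Interface

Orientations are given as [roll, pitch, yaw] about the fixed x, y, z axes, in that order (R = Rz(yaw) Ry(pitch) Rx(roll)).
In Python, from rig import telemetry, optics, r gives the robot as it stands.
- The arm moves only by the tool play_rows, never from a script. Its arguments are lists of equal length, an entry for each row: "dp": the shift along the tool's x, y, z in units of 40 mm (1.0 is 40 mm), a list of three; "rot": the turn, a rotation vector about the tool's x, y, z in units of 6 degrees (1.0 is 6 degrees), a list of three. In form: {"dp": [[tx, ty, tz], ...], "rot": [[ax, ay, az], ...]}. A call has 1 to 5 rows; each row is the pose to reach, as a shift and turn from the pose commanded when the call began, along the tool's axes at that moment; what a row does not reach only later rows make up. A row lasts 1/12 s, in which the tool goes at most 41.7 mm and 7.16 degrees, less where a joint would pass 70% of its speed; a pose out of reach is approached as far as the arm can. A call with a gripper value outside its range is refused whole. "fingers" is the opening, from 0 (shut) to 1 (fully open), set as the call begins (left out, the last holds). The fingers move at their own pace and stop on an object; "grip_force" is the grip in N (left out, the last holds). Time passes only in rows, so rows that repeat a pose let the fingers close. It gives the time, the measured TCP pose, the force, the opening and the grip force at its end, in the units of the state.
- telemetry.sense(): the state, without advancing time (a new reading comes with each control period).
- optics.grab_frame(name): name is "scene" or "top"; returns a dict with "color" (420x560x3 uint8, red, green, blue), "mtx" (3x3 intrinsics, pixels), "R" (3x3) and "t" (3): a world point X has camera coordinates R X + t. Camera axes: x right, y down, z forward; pixel columns grow to the right and rows downward; lengths in mm; the calibration is good to about 2 mm. A picture is of the moment at which its call begins. There is no depth.
- r.sign_off(): hands the job in; it is judged then, once.
The state is a dict: "clock": time; "qpos": joint angles; "qvel": joint speeds; "joint_efforts": joint torques, N m; "eef_pos": TCP position; "tcp_rot": TCP orientation; "contact_force": force on the tool from outside, world axes, zero at the start; "wrist_torque": the same for the moment, N m; "opening": opening from 0.0 (shut) to 1.0 (fully open); "grasp_force": force on a finger pad.
Only numpy, scipy, OpenCV 4.12 (cv2) and the standard library are available. Lean on these libraries where they do the work, as an engineer would, in place of code of your own. Each camera call takes 0.05 s, during which the arm holds its last target. There are 200 camera calls.

## Working session

There is one attempt and no reset: what is moved stays moved. The work goes in short steps, Python scripts to look and compute and a tool call to move; the robot and the scene stay as the last step left them, time stands still between calls to the robot, and variables do not carry over. Pictures are saved under pics/ and viewed, at most 10 in all, crops included, and the job is handed in when it is done.

Besides the shell and the picture viewer there is one more tool, called after "Emit:" by a JSON object that holds its "api" and its "payload", one argument or row to a line. play_rows: Moves the arm, as the interface text tells. Its arguments: {"type":"object","properties":{"dp":{"type":"array"},"rot":{"type":"array"},"fingers":{"type":"number"},"grip_force":{"type":"number"}},"required":["dp","rot"]}

```bash
mkdir -p pics; ls
python3 - <<'E'
from rig import telemetry, optics, r
import cv2,numpy as np
s=telemetry.sense();print(s)
for n in("scene","top"):
    f=optics.grab_frame(n);cv2.imwrite(f"pics/{n}0.png",f["color"][:,:,::-1]);print(n,f["mtx"],f["R"],f["t"],-f["R"].T@f["t"])
    np.savez(f"{n}0.npz",**f)
E
```

```text
pics
{'clock': 0.0, 'qpos': array([ 1.17161781e+00,  3.53647990e-01,  1.63414080e+00,  2.13021856e-05,
        1.15519698e+00, -2.39989568e-03]), 'qvel': array([ 0.00046404,  0.00089424, -0.0006922 , -0.00032466,  0.00203718,
        0.00074747]), 'joint_efforts': array([ 1.93361404e-03, -6.05222368e+01, -3.42086649e+01,  8.74624652e-05,
        8.65385751e-03,  2.10050558e-05]), 'eef_pos': array([241.33834791, 576.00534478, 230.55892957]), 'tcp_rot': array([-3.14019960e+00, -2.28200826e-05,  2.74480540e+00]), 'contact_force': array([-0.02799617,  0.12653599,  0.1488362 ]), 'wrist_torque': array([-0.02317289,  0.0453963 ,  0.03777665]), 'grasp_force': 0.0, 'opening': 1.0016306059391458}
scene [[509.44595267   0.         288.01540965]
 [  0.         509.44595267 210.04407549]
 [  0.           0.           1.        ]] [[ 0.85111275 -0.52445202 -0.02360454]
 [-0.22502642 -0.32382575 -0.91896681]
 [ 0.47431024  0.78745601 -0.39362779]] [-499.94041576  241.7370456   679.0566224 ] [ 157.81937649 -718.6412944   477.64301454]
top [[397.38143253   0.         281.24754267]
 [  0.         397.38143253 208.80543749]
 [  0.           0.           1.        ]] [[-0.02135763 -0.99976415  0.00393556]
 [-0.99376327  0.02079817 -0.10955362]
 [ 0.10944593 -0.00625082 -0.9939731 ]] [ 30.99811789 599.87486603 928.03416371] [495.22609783  24.31548059 988.03745711]
```

View pics/scene0.png

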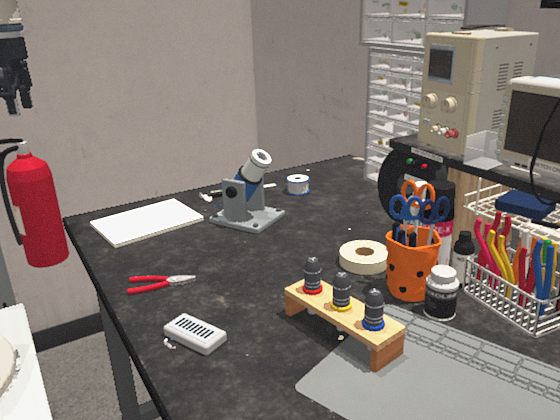

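View pics/top0.png

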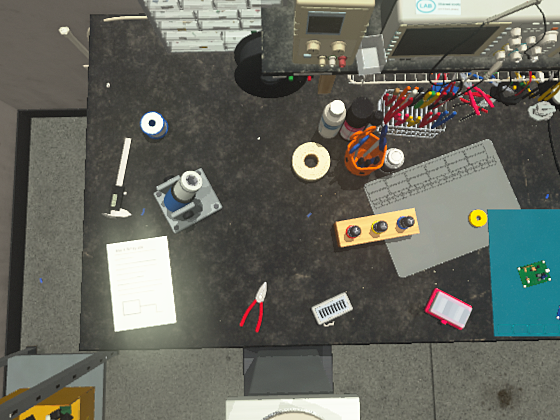

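The scene view shows the mouth ring at about (261,158) and the blue chuck at (374,310). The top view shows the mouth at about (190,183), the blue chuck at (406,222) and the rack from (335,230) to (419,225). I'll enlarge both areas next.

Run:
```python
import cv2,numpy as np
s=cv2.imread("pics/scene0.png");t=cv2.imread("pics/top0.png")
def c(im,x,y,w,h,k):return cv2.resize(im[y:y+h,x:x+w],(w*k,h*k),interpolation=cv2.INTER_CUBIC)
a=np.hstack([c(s,235,140,50,40,8),c(t,165,165,50,40,8)])
b=np.hstack([c(s,345,280,50,35,8),c(t,380,205,50,35,8)])
cv2.imwrite("pics/z0.png",np.vstack([a,b]))
```

```text
(no output)
```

View pics/z0.png

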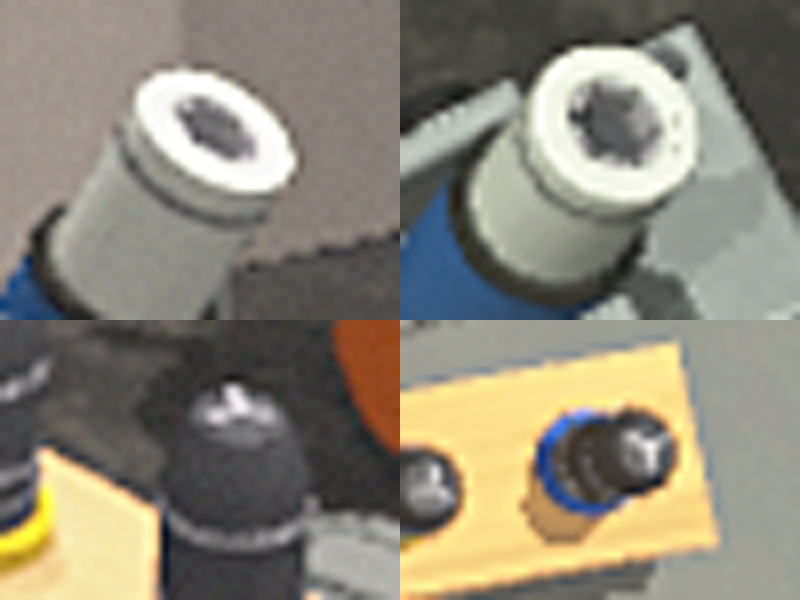

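The crop shows the mouth ring centre near scene (262,156) and top (241,180)/crop scale, about (191,181) in the full image. In the top crop the blue collar is near (402,222) and the nose near (410,221). The quill appears to lean away in +x and -y, so I'll measure its axis rather than assume it.

```bash
cat > h.py <<'E'
import cv2,numpy as np
def ray(f,p):
    d=f["R"].T@np.linalg.inv(f["mtx"])@np.array([p[0],p[1],1.]);return -f["R"].T@f["t"],d/np.linalg.norm(d)
def onz(f,p,z):
    o,d=ray(f,p);return o+d*(z-o[2])/d[2]
def tri(fs,ps):
    A=np.zeros((3,3));b=np.zeros(3);R=[]
    for f,p in zip(fs,ps):
        o,d=ray(f,p);M=np.eye(3)-np.outer(d,d);A+=M;b+=M@o;R.append((M,o))
    X=np.linalg.solve(A,b);return X,[np.linalg.norm(M@(X-o)) for M,o in R]
def proj(f,X):
    c=f["mtx"]@(f["R"]@X+f["t"]);return c[:2]/c[2]
E
python3 - <<'E'
from h import *
S=dict(np.load("scene0.npz"));T=dict(np.load("top0.npz"))
def ell(f,box,th):
    x,y,w,h=box;k=4
    g=cv2.cvtColor(f["color"],cv2.COLOR_RGB2GRAY)[y:y+h,x:x+w]
    g=cv2.resize(g,None,fx=k,fy=k,interpolation=cv2.INTER_CUBIC)
    c=max(cv2.findContours((g>th).astype(np.uint8),0,1)[0],key=cv2.contourArea)
    (cx,cy),(a,b),an=cv2.fitEllipse(cv2.convexHull(c))
    return np.array([x+(cx+.5)/k-.5,y+(cy+.5)/k-.5]),min(a,b)/k,max(a,b)/k,(an if a<b else an+90)
for th in(185,200,215,230):
    es=ell(S,(243,142,35,30),th),ell(T,(178,166,27,27),th)
    X,res=tri((S,T),[e[0] for e in es]);print(th,X.round(1),np.round(res,1))
    for f,(p,mi,ma,an) in zip((S,T),es):
        o,v=ray(f,p);D=np.linalg.norm(X-o);m=f["R"].T@np.array([np.cos(np.radians(an)),np.sin(np.radians(an)),0]);m-=v*(m@v);m/=np.linalg.norm(m)
        c=mi/ma;print("  ",p.round(1),"dia",round(ma*D/f["mtx"][0,0]*1,1),round(c,3),end=" ")
        for s in(1,-1):
            n=-v*c+s*m*np.sqrt(1-c*c);print(n.round(3),"tilt",np.degrees(np.arccos(n[2])).round(1),"az",np.degrees(np.arctan2(n[1],n[0])).round(1),end=" ")
        print()
hsv=cv2.cvtColor(T["color"],cv2.COLOR_RGB2HSV)
m=cv2.inRange(hsv,(8,60,120),(28,170,255));m[:200]=0;m[255:]=0;m[:,:325]=0;m[:,430:]=0
m=cv2.morphologyEx(m,cv2.MORPH_CLOSE,np.ones((25,25)))
c=max(cv2.findContours(m,0,1)[0],key=cv2.contourArea);r=cv2.minAreaRect(c);print(r)
P=np.array([onz(T,p,48) for p in cv2.boxPoints(r)]);print(P.round(1),np.linalg.norm(np.diff(P,axis=0),axis=1),P.mean(0))
for n,f in(("S",S),("T",T)):
    hsv=cv2.cvtColor(f["color"],cv2.COLOR_RGB2HSV)
    for col,lo,hi in(("blue",(105,150,60),(125,255,255)),("yel",(22,170,120),(32,255,255)),("red",(0,170,80),(8,255,255))):
        m=cv2.inRange(hsv,lo,hi)
        if n=="S": m[:270]=0;m[340:]=0;m[:,:295]=0;m[:,395:]=0
        else: m[:205]=0;m[245:]=0;m[:,:340]=0;m[:,420:]=0
        ys,xs=np.nonzero(m);
        if len(xs): 
            print(n,col,len(xs),xs.min(),xs.max(),ys.min(),ys.max(), onz(f,((xs.min()+xs.max())/2,(ys.min()+ys.max())/2),51).round(1))
E
```

```text
185 [653.4 206.1 156.9] [1.9 1.9]
   [261.2 155.8] dia 47.8 0.565 [-0.731 -0.456 -0.508] tilt 120.5 az -148.1 [ 0.222 -0.498  0.838] tilt 33.0 az -65.9 
   [192.8 178.6] dia 54.7 0.857 [-0.598 -0.412  0.687] tilt 46.6 az -145.4 [0.281 0.054 0.958] tilt 16.7 az 10.9 
200 [652.6 208.3 156.1] [0.4 0.4]
   [261.4 155.9] dia 46.5 0.562 [-0.747 -0.44  -0.498] tilt 119.8 az -149.5 [ 0.241 -0.508  0.827] tilt 34.2 az -64.7 
   [191.3 180.1] dia 47.3 0.858 [-0.614  0.049  0.788] tilt 38.0 az 175.5 [ 0.303 -0.413  0.859] tilt 30.8 az -53.8 
215 [652.7 208.2 156.1] [0.4 0.4]
   [261.4 155.9] dia 45.9 0.555 [-0.749 -0.432 -0.502] tilt 120.1 az -150.0 [ 0.249 -0.504  0.827] tilt 34.2 az -63.8 
   [191.4 180. ] dia 46.5 0.852 [-0.606  0.083  0.791] tilt 37.7 az 172.2 [ 0.297 -0.445  0.845] tilt 32.4 az -56.3 
230 [652.8 208.3 155.9] [0.4 0.4]
   [261.5 155.9] dia 45.3 0.547 [-0.747 -0.426 -0.51 ] tilt 120.7 az -150.3 [ 0.254 -0.496  0.83 ] tilt 33.9 az -62.9 
   [191.3 179.9] dia 46.0 0.842 [-0.611  0.105  0.785] tilt 38.3 az 170.2 [ 0.305 -0.463  0.832] tilt 33.7 az -56.6 
((377.1106872558594, 227.1274871826172), (26.473302841186523, 81.50532531738281), 79.99201965332031)
[[ 566.6 -107.7   48. ]
 [ 596.4 -300.4   48. ]
 [ 534.1 -307.7   48. ]
 [ 504.8 -116.4   48. ]] [194.95065412  62.71025466 193.55323437] [ 550.44589814 -208.03620263   48.        ]
S blue 106 362 383 319 330 [ 556.8 -275.2   51. ]
S yel 97 331 350 301 311 [ 547.3 -214.6   51. ]
S red 84 303 394 270 294 [ 598.5 -167.8   51. ]
T blue 21 397 405 217 228 [ 559.9 -264.2   51. ]
T yel 29 371 379 220 233 [ 551.7 -202.2   51. ]
T red 22 346 354 226 238 [ 540.  -142.5   51. ]
```

Run:
```python
from h import *
S=dict(np.load("scene0.npz"));T=dict(np.load("top0.npz"))
R=np.array([550.4,-208,0]);u=np.array([-.153,.988,0])
for k in(-62,0,62):
    for z in(51,90,102):
        X=R+k*u;X[2]=z;print(k,z,X.round(1),proj(S,X).round(1),proj(T,X).round(1))
# nose flats: bright tops by lightness near each, dark body extents in scene
g=cv2.cvtColor(S["color"],cv2.COLOR_RGB2GRAY);print(g[308:313,358:392]);
t=cv2.cvtColor(T["color"],cv2.COLOR_RGB2GRAY);print(t[214:230:1,398:420])
# base plate edges / drill
x=cv2.cvtColor(T["color"],cv2.COLOR_RGB2GRAY)
L=cv2.createLineSegmentDetector().detect(x[160:240,145:230])[0][:,0]+[145,160,145,160]
for l in L:
    a,b=onz(T,l[:2],10),onz(T,l[2:],10);d=b-a
    if np.hypot(*d[:2])>25:print(l.round(0),np.hypot(*d[:2]).round(),np.degrees(np.arctan2(d[1],d[0])).round(1))
```

```text
-62 51 [ 559.9 -269.3   51. ] [371.4 321.6] [403.1 222.5]
-62 90 [ 559.9 -269.3   90. ] [372.5 297.9] [408.5 221.2]
-62 102 [ 559.9 -269.3  102. ] [372.9 290.4] [410.2 220.7]
0 51 [ 550.4 -208.    51. ] [339.5 303.3] [377.5 227. ]
0 90 [ 550.4 -208.    90. ] [339.9 280.5] [381.7 225.9]
0 102 [ 550.4 -208.   102. ] [340.  273.4] [383.1 225.5]
62 51 [ 540.9 -146.7   51. ] [311.1 286.9] [351.8 231.6]
62 90 [ 540.9 -146.7   90. ] [310.9 265.1] [354.9 230.7]
62 102 [ 540.9 -146.7  102. ] [310.9 258.3] [355.9 230.4]
[[230 229 231 229 233 243 215  30  48  50  48  57  69  86  86 100 100 105
  107 104  92  75  61  45  49 127 176 179 176 174 177 178 180 180]
 [230 232 231 230 234 240 200  37  57  57  58  60  54  54  53  49  52  53
   52  52  53  60  61  64  57 143 186 176 176 175 174 173 173 178]
 [228 228 232 232 234 233 172  36  53  58  63  54  60  58  64  61  63  60
   58  57  67  64  71  69  58 140 182 179 176 176 175 173 180 171]
 [228 228 229 232 234 233 169  33  52  61  54  65  60  61  55  61  61  59
   63  65  65  65  72  64  61 122 163 166 176 180 179 177 176 176]
 [231 229 229 229 23
[... 1471 characters left out ...]
23 216 220 218 217 219 220
  219 223 213 148]
 [151 152 145 138 138 114 108 145 219 220 227 221 221 219 218 217 216 216
  215 216 212 160]]
[196. 170. 182. 171.] 34.0 95.1
[166. 235. 146. 238.] 50.0 96.7
[190. 191. 202. 186.] 33.0 -68.1
[178. 175. 155. 187.] 63.0 117.6
[193. 201. 171. 213.] 62.0 119.1
[222. 206. 201. 167.] 112.0 27.6
[175. 233. 221. 207.] 130.0 -62.5
[158. 190. 178. 179.] 57.0 -60.8
[182. 187. 192. 190.] 25.0 -105.9
[173. 217. 195. 205.] 62.0 -63.0
[153. 194. 173. 232.] 110.0 -152.2
[200. 198. 203. 210.] 29.0 -166.3
[203. 210. 191. 220.] 37.0 126.7
[183. 221. 168. 219.] 38.0 80.9
[183. 197. 193. 196.] 25.0 -87.2
[184. 192. 178. 184.] 26.0 31.8
[174. 201. 169. 188.] 34.0 18.2
```

Emit:
{"api": "play_rows", "payload": {
  "dp": [
    [-0.69,-0.73,0],
    [-1.38,-1.46,0],
    [-2.06,-2.18,0],
    [-2.75,-2.91,0],
    [-3.44,-3.64,0]
  ],
  "rot": [
    [0,0,0],
    [0,0,0],
    [0,0,0],
    [0,0,0],
    [0,0,0]
  ],
  "fingers": 1.0,
  "grip_force": 100
}}

```text
clock: 0.52
eef_pos: [312.2, 387.1, 230.9]
tcp_rot: [-3.141, -0.0, 2.745]
contact_force: [1.1, -0.2, -0.6]
opening: 1.001
grasp_force: 0.0
```

Emit:
{"api": "play_rows", "payload": {
  "dp": [
    [-0.69,-0.73,0],
    [-1.38,-1.46,0],
    [-2.06,-2.18,0],
    [-2.75,-2.91,0],
    [-3.44,-3.64,0]
  ],
  "rot": [
    [0,0,0],
    [0,0,0],
    [0,0,0],
    [0,0,0],
    [0,0,0]
  ]
}}

```text
clock: 0.93
eef_pos: [382.8, 199.6, 231.3]
tcp_rot: [3.142, 0.0, 2.745]
contact_force: [0.9, -0.6, -0.6]
opening: 1.0
grasp_force: 0.0
```

Emit:
{"api": "play_rows", "payload": {
  "dp": [
    [-0.69,-0.73,0],
    [-1.38,-1.46,0],
    [-2.06,-2.18,0],
    [-2.75,-2.91,0],
    [-3.44,-3.64,0]
  ],
  "rot": [
    [0,0,0],
    [0,0,0],
    [0,0,0],
    [0,0,0],
    [0,0,0]
  ]
}}

```text
clock: 1.35
eef_pos: [453.5, 12.0, 231.3]
tcp_rot: [3.141, 0.0, 2.745]
contact_force: [0.4, 0.6, 0.9]
opening: 1.002
grasp_force: 0.0
```

Emit:
{"api": "play_rows", "payload": {
  "dp": [
    [-0.69,-0.73,0],
    [-1.38,-1.46,0],
    [-2.06,-2.18,0],
    [-2.75,-2.91,0],
    [-3.44,-3.64,0]
  ],
  "rot": [
    [0,0,0],
    [0,0,0],
    [0,0,0],
    [0,0,0],
    [0,0,0]
  ]
}}

```text
clock: 1.77
eef_pos: [524.1, -175.5, 231.0]
tcp_rot: [3.142, -0.0, 2.744]
contact_force: [0.8, 0.4, 1.0]
opening: 0.999
grasp_force: 0.0
```

Emit:
{"api": "play_rows", "payload": {
  "dp": [
    [0,0,0],
    [0,0,0],
    [0,0,0],
    [0,0,0],
    [0,0,0]
  ],
  "rot": [
    [0,0,1.1],
    [0,0,2.2],
    [0,0,3.3],
    [0,0,4.4],
    [0,0,5.5]
  ]
}}

```text
clock: 2.18
eef_pos: [523.8, -173.5, 230.8]
tcp_rot: [-3.141, -0.001, 2.163]
contact_force: [0.7, 0.4, 0.1]
opening: 0.999
grasp_force: 0.0
```

```bash
cat >> h.py <<'E'
from scipy.spatial.transform import Rotation as Ro
def Rz(z,y):
    z=np.array(z,float);z/=np.linalg.norm(z);y=np.array(y,float);y-=z*(y@z);y/=np.linalg.norm(y);return np.column_stack([np.cross(y,z),y,z])
def plan(s,p,R):
    C=Ro.from_euler("xyz",s["tcp_rot"]).as_matrix()
    print("pos",s["eef_pos"].round(1),"dp",(C.T@(np.array(p)-s["eef_pos"])/40).round(3),"rot",(np.degrees(Ro.from_matrix(C.T@R).as_rotvec())/6).round(2),"q",s["qpos"].round(2),"F",s["contact_force"].round(1),"t",round(s["clock"],2),"op",round(s["opening"],3))
E
python3 - <<'E'
from h import *;from rig import telemetry
plan(telemetry.sense(),(560.5,-270.2,140),Rz((0,0,-1),(.988,.153,0)))
E
```

```text
pos [ 523.8 -173.5  230.8] dp [-2.519 -0.586  2.269] rot [-0.01 -0.01  4.19] q [-0.32  0.24  1.79  0.    1.11 -0.91] F [0.7 0.4 0.1] t 2.18 op 0.999
```

Emit:
{"api": "play_rows", "payload": {
  "dp": [
    [-0.7,-0.2,0],
    [-1.5,-0.4,0.2],
    [-2.52,-0.59,0.5],
    [-2.52,-0.59,1.0],
    [-2.52,-0.59,1.0]
  ],
  "rot": [
    [0,0,1.1],
    [0,0,2.2],
    [0,0,3.3],
    [0,0,4.2],
    [0,0,4.2]
  ]
}}

```text
clock: 2.6
eef_pos: [559.8, -270.8, 187.3]
tcp_rot: [-3.137, -0.003, 1.722]
contact_force: [-1.5, 0.5, -0.7]
opening: 0.999
grasp_force: 0.0
```

Run:
```python
from h import *;from rig import telemetry,optics
plan(telemetry.sense(),(560.5,-270.2,59),Rz((0,0,-1),(.988,.153,0)))
a=[cv2.resize(optics.grab_frame(n)["color"][y:y+200,x:x+200,::-1],(400,400),interpolation=2) for n,x,y in(("scene",270,140),("top",310,120))]
cv2.imwrite("pics/pre.png",np.hstack(a))
```

```text
pos [ 559.8 -270.8  187.3] dp [0.004 0.034 3.208] rot [-0.04 -0.03 -0.02] q [-0.45  0.39  1.68 -0.    1.08 -0.6 ] F [-1.5  0.5 -0.7] t 2.6 op 0.999
```

View pics/pre.png

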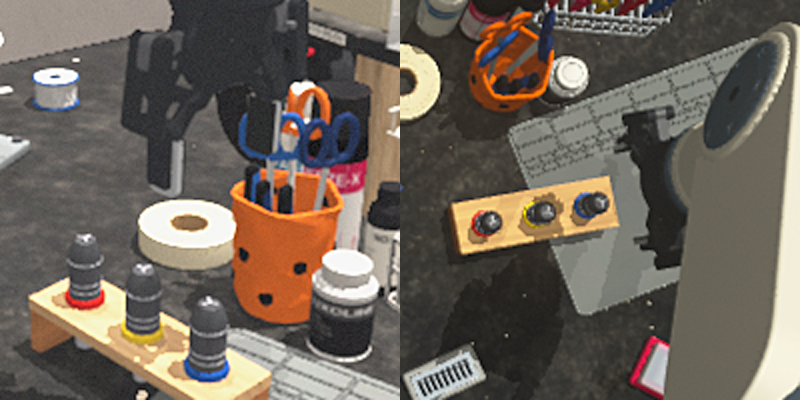

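The scene crop shows the open fingers above the blue chuck, which is the front one in the rack with its nose near crop (210,305). The way down is clear.

Emit:
{"api": "play_rows", "payload": {
  "dp": [
    [0,0.03,0.7],
    [0,0.03,1.5],
    [0,0.03,2.3],
    [0,0.03,3.0],
    [0,0.03,3.2]
  ],
  "rot": [
    [0,0,0],
    [0,0,0],
    [0,0,0],
    [0,0,0],
    [0,0,0]
  ]
}}

```text
clock: 3.12
eef_pos: [560.5, -267.8, 60.6]
tcp_rot: [-3.138, -0.003, 1.733]
contact_force: [-0.7, -0.0, -0.6]
opening: 0.995
grasp_force: 0.0
```

Emit:
{"api": "play_rows", "payload": {
  "dp": [
    [0,0,0],
    [0,0,0],
    [0,0,0],
    [0,0,0],
    [0,0,0]
  ],
  "rot": [
    [0,0,0],
    [0,0,0],
    [0,0,0],
    [0,0,0],
    [0,0,0]
  ],
  "fingers": 0.55,
  "grip_force": 60
}}

```text
clock: 3.53
eef_pos: [563.5, -270.2, 65.1]
tcp_rot: [3.139, 0.002, 1.729]
contact_force: [-0.4, -0.1, -0.8]
opening: 0.55
grasp_force: 0.0
```

Run:
```python
from h import *;from rig import telemetry,optics
plan(telemetry.sense(),(560.5,-270.2,59),Rz((0,0,-1),(.988,.153,0)))
a=[cv2.resize(optics.grab_frame(n)["color"][y:y+130,x:x+130,::-1],(390,390),interpolation=2) for n,x,y in(("scene",300,230),("top",340,160))]
cv2.imwrite("pics/gr.png",np.hstack(a))
```

```text
pos [ 563.5 -270.2   65.1] dp [ 0.013 -0.075  0.151] rot [0.02 0.01 0.05] q [-0.45  0.54  1.75  0.    0.84 -0.61] F [-0.4 -0.1 -0.8] t 3.53 op 0.55
```

View pics/gr.png

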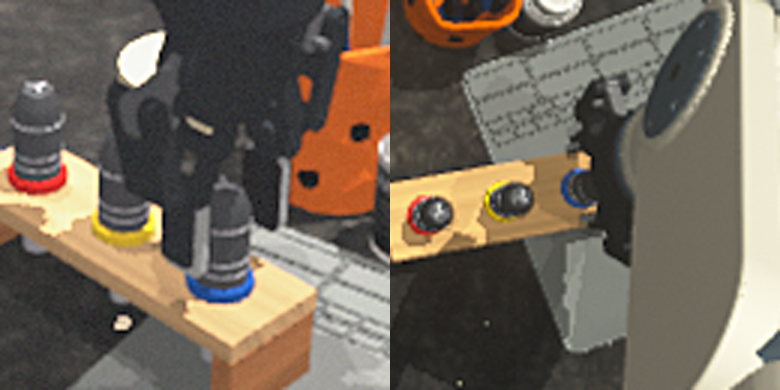

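The chuck sits between the pads, but the near pad is closer to it. That fits the x error of about 3 mm, so I'll correct it before closing.

Emit:
{"api": "play_rows", "payload": {
  "dp": [
    [0,-0.07,0.1],
    [0,-0.07,0.1],
    [0,-0.07,0.1],
    [0,-0.07,0.1],
    [0,-0.07,0.1]
  ],
  "rot": [
    [0,0,0],
    [0,0,0],
    [0,0,0],
    [0,0,0],
    [0,0,0]
  ]
}}

```text
clock: 4.05
eef_pos: [559.8, -270.3, 59.2]
tcp_rot: [-3.142, -0.0, 1.729]
contact_force: [0.1, 0.7, 0.2]
opening: 0.548
grasp_force: 0.0
```

Emit:
{"api": "play_rows", "payload": {
  "dp": [
    [0,0,0]
  ],
  "rot": [
    [0,0,0]
  ]
}}

```text
clock: 4.13
eef_pos: [559.8, -270.3, 59.3]
tcp_rot: [-3.142, -0.0, 1.729]
contact_force: [0.4, -0.3, -0.2]
opening: 0.549
grasp_force: 0.0
```

Emit:
{"api": "play_rows", "payload": {
  "dp": [
    [0,0,0],
    [0,0,0],
    [0,0,0],
    [0,0,0],
    [0,0,0]
  ],
  "rot": [
    [0,0,0],
    [0,0,0],
    [0,0,0],
    [0,0,0],
    [0,0,0]
  ],
  "fingers": 0.0,
  "grip_force": 80
}}

```text
clock: 4.55
eef_pos: [560.0, -270.3, 59.6]
tcp_rot: [3.141, 0.0, 1.729]
contact_force: [0.9, 0.0, 4.3]
opening: 0.281
grasp_force: 78.4
```

Emit:
{"api": "play_rows", "payload": {
  "dp": [
    [0,0,0],
    [0,0,0],
    [0,0,0]
  ],
  "rot": [
    [0,0,0],
    [0,0,0],
    [0,0,0]
  ]
}}

```text
clock: 4.8
eef_pos: [560.0, -270.3, 59.6]
tcp_rot: [3.141, 0.0, 1.729]
contact_force: [-0.2, -0.0, 5.2]
opening: 0.282
grasp_force: 78.4
```

Emit:
{"api": "play_rows", "payload": {
  "dp": [
    [0,0,-0.3],
    [0,0,-1.0],
    [0,0,-2.0],
    [0,0,-3.0],
    [0,0,-4.0]
  ],
  "rot": [
    [0,0,0],
    [0,0,0],
    [0,0,0],
    [0,0,0],
    [0,0,0]
  ]
}}

```text
clock: 5.22
eef_pos: [559.1, -269.9, 221.1]
tcp_rot: [-3.141, -0.001, 1.729]
contact_force: [1.1, -1.2, -0.8]
opening: 0.286
grasp_force: 78.5
```

Emit:
{"api": "play_rows", "payload": {
  "dp": [
    [0,0,-0.8],
    [0,0,-1.5],
    [0,0,-2.0],
    [0,0,-2.0]
  ],
  "rot": [
    [0,0,0],
    [0,0,0],
    [0,0,0],
    [0,0,0]
  ]
}}

```text
clock: 5.55
eef_pos: [561.4, -271.1, 305.0]
tcp_rot: [3.135, 0.004, 1.729]
contact_force: [1.4, 0.1, -0.7]
opening: 0.284
grasp_force: 78.5
```

Run:
```python
from h import *;from rig import telemetry,optics
a=np.radians(-62);t=np.radians(35);n=np.array([np.sin(t)*np.cos(a),np.sin(t)*np.sin(a),np.cos(t)])
M=np.array([652.7,208.2,156.1]);s=telemetry.sense()
# minimal rotation from tool-down
R0=Rz((0,0,-1),(.988,.153,0));ax=np.cross((0,0,1),n);ax/=np.linalg.norm(ax)
R=Ro.from_rotvec(ax*t).as_matrix()@R0
p=M+n*(11.6+85);print(n,p);np.savez("goal.npz",R=R,n=n,M=M);plan(s,p,R)
print(R, s["grasp_force"])
```

```text
[ 0.26927783 -0.50643793  0.81915204] [678.71223799 159.2780956  235.23008748]
pos [ 561.4 -271.1  305. ] dp [10.169  4.581  1.728] rot [1.96 5.56 0.06] q [-0.45  0.29  1.56 -0.    1.29 -0.61] F [ 1.4  0.1 -0.7] t 5.55 op 0.284
[[-0.07285248  0.96030306 -0.26927783]
 [ 0.837421    0.20554001  0.50643793]
 [ 0.54168127 -0.18860365 -0.81915204]] 78.54537139646709
```

Emit:
{"api": "play_rows", "payload": {
  "dp": [
    [0.6,0.25,0],
    [1.5,0.65,0],
    [2.5,1.1,0],
    [3.4,1.5,0],
    [4.3,1.9,0]
  ],
  "rot": [
    [0,0,0],
    [0,0,0],
    [0,0,0],
    [0,0,0],
    [0,0,0]
  ]
}}

```text
clock: 5.97
eef_pos: [607.2, -86.5, 298.5]
tcp_rot: [-3.14, -0.001, 1.728]
contact_force: [1.6, -0.1, -0.8]
opening: 0.283
grasp_force: 78.5
```

Emit:
{"api": "play_rows", "payload": {
  "dp": [
    [0.9,0.4,0],
    [1.8,0.8,0],
    [2.7,1.2,0],
    [3.6,1.6,0],
    [4.1,1.9,0]
  ],
  "rot": [
    [0,0,0],
    [0,0,0],
    [0,0,0],
    [0,0,0],
    [0,0,0]
  ]
}}

```text
clock: 6.38
eef_pos: [656.5, 89.4, 298.4]
tcp_rot: [-3.14, -0.001, 1.731]
contact_force: [0.1, -1.1, -1.8]
opening: 0.285
grasp_force: 78.5
```

Emit:
{"api": "play_rows", "payload": {
  "dp": [
    [0,0,0],
    [0,0,0],
    [0,0,0],
    [0,0,0],
    [0,0,0]
  ],
  "rot": [
    [0.39,1.1,0],
    [0.78,2.2,0],
    [1.16,3.3,0],
    [1.55,4.4,0],
    [1.96,5.56,0.06]
  ]
}}

```text
clock: 6.8
eef_pos: [657.1, 85.4, 299.8]
tcp_rot: [-2.909, -0.579, 1.654]
contact_force: [0.6, 0.6, -1.0]
opening: 0.282
grasp_force: 78.4
```

Emit:
{"api": "play_rows", "payload": {
  "dp": [
    [0,0,0],
    [0,0,0],
    [0,0,0]
  ],
  "rot": [
    [0,0,0],
    [0,0,0],
    [0,0,0]
  ]
}}

```text
clock: 7.05
eef_pos: [656.8, 85.5, 298.8]
tcp_rot: [-2.91, -0.571, 1.654]
contact_force: [-0.8, -0.4, -0.3]
opening: 0.283
grasp_force: 78.6
```

Run:
```python
from h import *;from rig import telemetry,optics
g=np.load("goal.npz");plan(telemetry.sense(),g["M"]+g["n"]*(11.6+75),g["R"])
```

```text
pos [656.8  85.5 298.8] dp [0.649 1.212 2.333] rot [-0.03  0.01 -0.03] q [-0.12  0.55  1.31  0.49  1.65 -0.32] F [-0.8 -0.4 -0.3] t 7.05 op 0.283
```

Emit:
{"api": "play_rows", "payload": {
  "dp": [
    [0.3,0.6,0.6],
    [0.65,1.2,1.3],
    [0.65,1.21,2.0],
    [0.65,1.21,2.33],
    [0.65,1.21,2.33]
  ],
  "rot": [
    [0,0,0],
    [0,0,0],
    [0,0,0],
    [0,0,0],
    [0,0,0]
  ]
}}

```text
clock: 7.47
eef_pos: [673.4, 166.8, 226.0]
tcp_rot: [-2.906, -0.572, 1.656]
contact_force: [-1.0, 0.6, -1.4]
opening: 0.282
grasp_force: 78.9
```

Emit:
{"api": "play_rows", "payload": {
  "dp": [
    [0,0,0],
    [0,0,0],
    [0,0,0],
    [0,0,0]
  ],
  "rot": [
    [0,0,0],
    [0,0,0],
    [0,0,0],
    [0,0,0]
  ]
}}

```text
clock: 7.8
eef_pos: [676.9, 163.5, 229.3]
tcp_rot: [-2.913, -0.573, 1.655]
contact_force: [-0.1, 0.0, -1.1]
opening: 0.279
grasp_force: 78.9
```

Run:
```python
from h import *;from rig import telemetry,optics
g=np.load("goal.npz");plan(telemetry.sense(),g["M"]+g["n"]*(11.6+75),g["R"])
a=[]
for n,x,y in(("scene",220,80),("top",130,120)):
    f=optics.grab_frame(n);np.savez(n+"1.npz",**f);a.append(cv2.resize(f["color"][y:y+100,x:x+100,::-1],(400,400),interpolation=2))
cv2.imwrite("pics/al.png",np.hstack(a))
```

```text
pos [676.9 163.5 229.3] dp [-0.011 -0.006  0.064] rot [-0.01 -0.01 -0.02] q [-0.02  0.63  1.33  0.53  1.52 -0.29] F [-0.1  0.  -1.1] t 7.8 op 0.279
```

View pics/al.png

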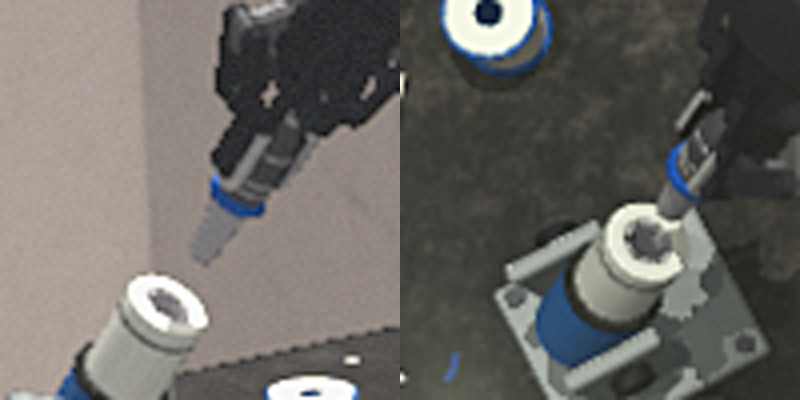

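The scene crop shows the shank tip near (204,258) and the mouth near (168,304). In the top crop the tip is near (670,208) and the mouth near (646,240). The shank and quill axes look nearly in line, with a possible offset of a few mm, so I'll measure it.

Run:
```python
from h import *
g=np.load("goal.npz");n,M,R=g["n"],g["M"],g["R"]
F={k:dict(np.load(k+"1.npz")) for k in("scene","top")}
tcp=np.array([676.9,163.5,229.3]);C=tcp-n*11.6
box={"scene":(262,118,30,20),"top":(192,150,16,24)}
cs=[]
for k,f in F.items():
    hsv=cv2.cvtColor(f["color"],cv2.COLOR_RGB2HSV);x,y,w,h=box[k]
    m=cv2.inRange(hsv,(105,130,60),(125,255,255))[y:y+h,x:x+w];ys,xs=np.nonzero(m)
    (cx,cy),wh,an=cv2.minAreaRect(np.column_stack([xs,ys]).astype(np.float32));c=np.array([cx+x,cy+y]);cs.append(c)
    print(k,len(xs),"collar rect",c.round(1),np.round(wh,1),round(an,1),"mean",(xs.mean()+x).round(1),(ys.mean()+y).round(1))
    for nm,d in(("tip",-40),("under",0),("mid",3),("top",6)):print("  pred",nm,proj(f,C+n*d).round(1),end="")
    print("  mouth",proj(f,M).round(1),"quill-30",proj(f,M-30*n).round(1))
print(tri(list(F.values()),cs),C+3*n)
f=F["top"];cv2.imwrite("pics/al2.png",np.hstack([cv2.resize(F["scene"]["color"][118:178,240:295,::-1],(396,432),interpolation=2),cv2.resize(f["color"][148:208,170:225,::-1],(396,432),interpolation=2)]))
```

```text
scene 41 collar rect [277.9 129.7] [14.4  5.4] 32.5 mean 277.7 130.0
  pred tip [269.2 143. ]  pred under [278.  128.8]  pred mid [278.7 127.7]  pred top [279.4 126.6]  mouth [261.3 155.9] quill-30 [255.1 165.7]
top 35 collar rect [199.  162.8] [13.3  4.3] 80.5 mean 198.8 162.7
  pred tip [197.2 171.9]  pred under [204.1 163. ]  pred mid [204.6 162.3]  pred top [205.2 161.6]  mouth [191.5 179.8] quill-30 [187.  185.6]
(array([677.19044774, 179.59420246, 215.02409561]), [np.float64(1.8882120904559538), np.float64(1.8882120904558755)]) [674.5842107  167.85536623 222.25529242]
```

View pics/al2.png

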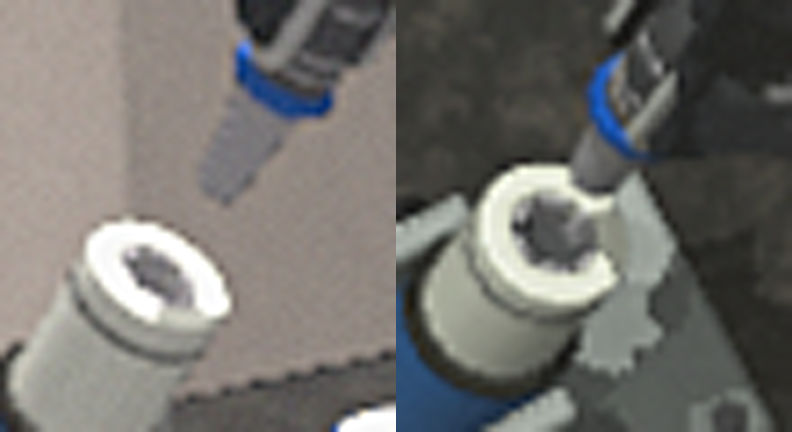

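Predicted and observed positions of the collar and tip agree within 1–2 px. The shank tip should enter the 20 mm mouth with margin, so I'll advance partway and watch the forces.

Emit:
{"api": "play_rows", "payload": {
  "dp": [
    [-0.01,0,0.3],
    [-0.01,0,0.6],
    [-0.01,0,0.85],
    [-0.01,0,1.05],
    [-0.01,0,1.1]
  ],
  "rot": [
    [0,0,0],
    [0,0,0],
    [0,0,0],
    [0,0,0],
    [0,0,0]
  ]
}}

```text
clock: 8.32
eef_pos: [662.5, 187.4, 189.4]
tcp_rot: [-2.906, -0.573, 1.653]
contact_force: [-0.1, -0.1, -1.5]
opening: 0.283
grasp_force: 78.9
```

Emit:
{"api": "play_rows", "payload": {
  "dp": [
    [0,0,0],
    [0,0,0],
    [0,0,0],
    [0,0,0]
  ],
  "rot": [
    [0,0,0],
    [0,0,0],
    [0,0,0],
    [0,0,0]
  ]
}}

```text
clock: 8.65
eef_pos: [664.6, 186.2, 192.1]
tcp_rot: [-2.911, -0.573, 1.654]
contact_force: [0.2, -0.2, -1.4]
opening: 0.283
grasp_force: 78.9
```

Run:
```python
from h import *;from rig import telemetry,optics
g=np.load("goal.npz");s=telemetry.sense();plan(s,g["M"]+g["n"]*(11.6+20),g["R"]);print("standoff",(s["eef_pos"]-g["M"])@g["n"]-11.6)
a=[]
for n,x,y in(("scene",240,113),("top",170,143)):
    f=optics.grab_frame(n);np.savez(n+"2.npz",**f);a.append(cv2.resize(f["color"][y:y+60,x:x+55,::-1],(396,432),interpolation=2))
cv2.imwrite("pics/in.png",np.hstack(a))
```

```text
pos [664.6 186.2 192.1] dp [-0.006 -0.001  0.305] rot [-0.03 -0.01 -0.02] q [ 0.01  0.65  1.39  0.54  1.44 -0.3 ] F [ 0.2 -0.2 -1.4] t 8.65 op 0.283
standoff 32.198005409301004
```

View pics/in.png

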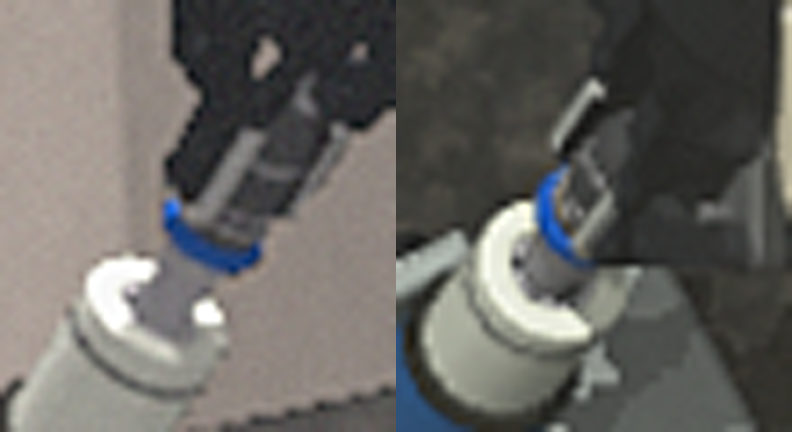

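In the top crop the shank enters the hole centrally (hole centre about (555,266)). In the scene crop the grey on the near rim is a shadow. With no contact force yet, I'll continue slowly.

Emit:
{"api": "play_rows", "payload": {
  "dp": [
    [0,0,0.12],
    [0,0,0.24],
    [0,0,0.36],
    [0,0,0.45],
    [0,0,0.5]
  ],
  "rot": [
    [0,0,0],
    [0,0,0],
    [0,0,0],
    [0,0,0],
    [0,0,0]
  ]
}}

```text
clock: 9.17
eef_pos: [657.9, 196.6, 174.6]
tcp_rot: [-2.908, -0.573, 1.654]
contact_force: [-1.1, -4.3, 1.0]
opening: 0.28
grasp_force: 79.0
```

Emit:
{"api": "play_rows", "payload": {
  "dp": [
    [0,0,0],
    [0,0,0],
    [0,0,0],
    [0,0,0]
  ],
  "rot": [
    [0,0,0],
    [0,0,0],
    [0,0,0],
    [0,0,0]
  ]
}}

```text
clock: 9.5
eef_pos: [658.1, 196.5, 174.9]
tcp_rot: [-2.908, -0.573, 1.654]
contact_force: [-4.7, -1.1, -3.1]
opening: 0.281
grasp_force: 78.6
```

Emit:
{"api": "play_rows", "payload": {
  "dp": [
    [0,0,0.03],
    [0,0,0.06],
    [0,0,0.09],
    [0,0,0.1],
    [0,0,0.1]
  ],
  "rot": [
    [0,0,0],
    [0,0,0],
    [0,0,0],
    [0,0,0],
    [0,0,0]
  ]
}}

```text
clock: 9.92
eef_pos: [657.6, 198.1, 172.4]
tcp_rot: [-2.91, -0.573, 1.654]
contact_force: [-4.2, -3.9, 2.2]
opening: 0.281
grasp_force: 79.2
```

Emit:
{"api": "play_rows", "payload": {
  "dp": [
    [-0.005,-0.018,0],
    [-0.012,-0.035,0],
    [-0.012,-0.035,0],
    [-0.012,-0.035,0],
    [-0.012,-0.035,0]
  ],
  "rot": [
    [0,0,0],
    [0,0,0],
    [0,0,0],
    [0,0,0],
    [0,0,0]
  ]
}}

```text
clock: 10.33
eef_pos: [656.8, 197.9, 172.3]
tcp_rot: [-2.911, -0.573, 1.654]
contact_force: [0.9, -2.9, -0.5]
opening: 0.281
grasp_force: 79.2
```

```bash
cat >> h.py <<'E'
def rep():
    from rig import telemetry
    g=np.load("goal.npz");s=telemetry.sense();R=g["R"];d=s["eef_pos"]-g["M"]
    print("standoff",round(d@g["n"]-11.6,1),"off tool xy mm",(R.T@d)[:2].round(1),"F tool",(R.T@s["contact_force"]).round(1),"Tq tool",(R.T@s["wrist_torque"]).round(2),"t",round(s["clock"],2),"op",round(s["opening"],3))
E
python3 -c "from h import *;rep()"
```

```text
standoff 8.0 off tool xy mm [-0.2 -1.3] F tool [-2.8  0.4 -1.3] Tq tool [ 0.08 -0.59  0.02] t 10.33 op 0.281
```

Emit:
{"api": "play_rows", "payload": {
  "dp": [
    [-0.02,0,0.02],
    [-0.02,0,0.05],
    [-0.02,0,0.08],
    [-0.02,0,0.1],
    [-0.02,0,0.1]
  ],
  "rot": [
    [0,0,0],
    [0,0,0],
    [0,0,0],
    [0,0,0],
    [0,0,0]
  ]
}}

```text
clock: 10.75
eef_pos: [655.5, 199.6, 168.4]
tcp_rot: [-2.91, -0.574, 1.654]
contact_force: [0.9, -0.1, 2.5]
opening: 0.282
grasp_force: 79.1
```

```bash
python3 -c "from h import *;rep()"
```

```text
standoff 3.6 off tool xy mm [-0.7 -1.4] F tool [ 1.2  0.3 -2.3] Tq tool [-0.2  -0.06  0.03] t 10.75 op 0.282
```

Emit:
{"api": "play_rows", "payload": {
  "dp": [
    [0,0,0.025],
    [0,0,0.05],
    [0,0,0.075],
    [0,0,0.1],
    [0,0,0.1]
  ],
  "rot": [
    [0,0,0],
    [0,0,0],
    [0,0,0],
    [0,0,0],
    [0,0,0]
  ]
}}

```text
clock: 11.17
eef_pos: [654.3, 201.5, 165.0]
tcp_rot: [-2.91, -0.573, 1.654]
contact_force: [0.5, 1.4, 1.9]
opening: 0.284
grasp_force: 79.1
```

```bash
python3 -c "from h import *;rep()"
```

```text
standoff -0.5 off tool xy mm [-0.9 -1.5] F tool [ 2.1  0.4 -1. ] Tq tool [-0.43  0.22 -0.05] t 11.17 op 0.284
```

Emit:
{"api": "play_rows", "payload": {
  "dp": [
    [0.01,0,0.025],
    [0.01,0,0.05],
    [0.01,0,0.075],
    [0.01,0,0.1],
    [0.01,0,0.1]
  ],
  "rot": [
    [0,0,0],
    [0,0,0],
    [0,0,0],
    [0,0,0],
    [0,0,0]
  ]
}}

```text
clock: 11.58
eef_pos: [653.1, 203.7, 161.7]
tcp_rot: [-2.91, -0.573, 1.654]
contact_force: [2.7, -0.0, 0.1]
opening: 0.283
grasp_force: 79.1
```

```bash
python3 -c "from h import *;rep()"
```

```text
standoff -4.6 off tool xy mm [-0.7 -1.6] F tool [-0.2  2.6 -0.8] Tq tool [-0.54 -0.04  0.03] t 11.58 op 0.283
```

Emit:
{"api": "play_rows", "payload": {
  "dp": [
    [0,0.02,0.025],
    [0,0.02,0.05],
    [0,0.02,0.075],
    [0,0.02,0.1],
    [0,0.02,0.1]
  ],
  "rot": [
    [0,0,0],
    [0,0,0],
    [0,0,0],
    [0,0,0],
    [0,0,0]
  ]
}}

```text
clock: 12.0
eef_pos: [652.3, 205.8, 158.3]
tcp_rot: [-2.909, -0.573, 1.654]
contact_force: [1.3, -0.0, 3.1]
opening: 0.281
grasp_force: 79.2
```

```bash
python3 -c "from h import *;rep()"
```

```text
standoff -8.7 off tool xy mm [-0.8 -1.3] F tool [ 1.5  0.7 -2.9] Tq tool [ 0.12 -0.05 -0.02] t 12.0 op 0.281
```

Emit:
{"api": "play_rows", "payload": {
  "dp": [
    [0,0,0.02],
    [0,0,0.04],
    [0,0,0.06],
    [0,0,0.075],
    [0,0,0.075]
  ],
  "rot": [
    [0,0,0],
    [0,0,0],
    [0,0,0],
    [0,0,0],
    [0,0,0]
  ]
}}

```text
clock: 12.42
eef_pos: [651.8, 207.1, 156.5]
tcp_rot: [-2.91, -0.573, 1.654]
contact_force: [-0.8, -3.4, 6.3]
opening: 0.282
grasp_force: 79.6
```

Run:
```python
from h import *;from rig import optics
rep();a=[]
for n,x,y in(("scene",225,113),("top",155,143)):
    f=optics.grab_frame(n);a.append(cv2.resize(f["color"][y:y+60,x:x+55,::-1],(396,432),interpolation=2))
cv2.imwrite("pics/in2.png",np.hstack(a))
```

```text
standoff -10.9 off tool xy mm [-0.7 -1.1] F tool [ 0.6 -2.7 -6.7] Tq tool [ 0.32 -0.1  -0.01] t 12.42 op 0.282
```

View pics/in2.png

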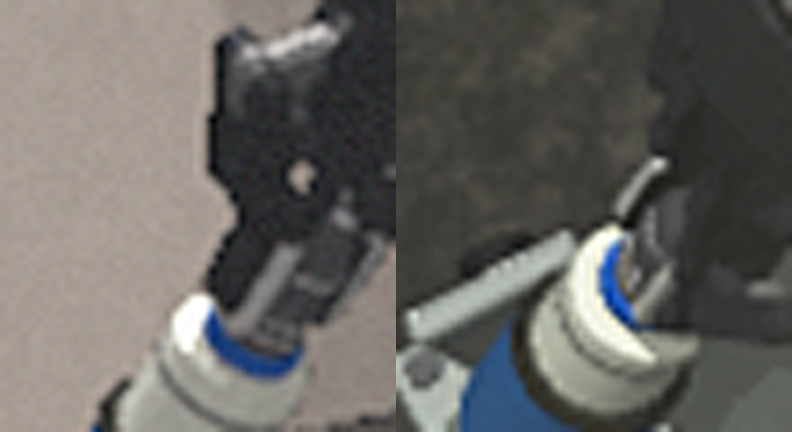

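The scene and top crops show the collar just above the quill face and centred on it, with the quill pushed in about 11 mm. The force is rising, so the quill is near its stop and I'll use smaller steps.

Emit:
{"api": "play_rows", "payload": {
  "dp": [
    [0,-0.01,0.01],
    [0,-0.01,0.02],
    [0,-0.01,0.03],
    [0,-0.01,0.04],
    [0,-0.01,0.04]
  ],
  "rot": [
    [0,0,0],
    [0,0,0],
    [0,0,0],
    [0,0,0],
    [0,0,0]
  ]
}}

```text
clock: 12.93
eef_pos: [651.4, 207.7, 155.6]
tcp_rot: [-2.911, -0.573, 1.655]
contact_force: [1.4, -3.9, 7.5]
opening: 0.281
grasp_force: 79.7
```

```bash
python3 -c "from h import *;rep()"
```

```text
standoff -12.1 off tool xy mm [-0.6 -1.2] F tool [ 0.7 -0.9 -8.5] Tq tool [ 0.31 -0.08 -0.04] t 12.93 op 0.281
```

Emit:
{"api": "play_rows", "payload": {
  "dp": [
    [0,0,0.01],
    [0,0,0.02],
    [0,0,0.03],
    [0,0,0.04],
    [0,0,0.04]
  ],
  "rot": [
    [0,0,0],
    [0,0,0],
    [0,0,0],
    [0,0,0],
    [0,0,0]
  ]
}}

```text
clock: 13.35
eef_pos: [651.4, 207.8, 155.4]
tcp_rot: [-2.912, -0.573, 1.655]
contact_force: [-0.4, -10.2, 14.2]
opening: 0.283
grasp_force: 80.6
```

```bash
python3 -c "from h import *;rep()"
```

```text
standoff -12.4 off tool xy mm [-0.6 -1.2] F tool [ -0.8  -5.1 -16.7] Tq tool [ 0.83 -0.23  0.05] t 13.35 op 0.283
```

Emit:
{"api": "play_rows", "payload": {
  "dp": [
    [0,-0.01,0.01],
    [0,-0.01,0.015],
    [0,-0.01,0.02],
    [0,-0.01,0.02],
    [0,-0.01,0.02]
  ],
  "rot": [
    [0,0,0],
    [0,0,0],
    [0,0,0],
    [0,0,0],
    [0,0,0]
  ]
}}

```text
clock: 13.77
eef_pos: [651.4, 207.8, 155.3]
tcp_rot: [-2.913, -0.573, 1.656]
contact_force: [0.9, -10.2, 17.8]
opening: 0.282
grasp_force: 80.8
```

```bash
python3 -c "from h import *;rep()"
```

```text
standoff -12.4 off tool xy mm [-0.6 -1.2] F tool [  1.1  -4.6 -20. ] Tq tool [ 0.81 -0.21  0.08] t 13.77 op 0.282
```

Emit:
{"api": "play_rows", "payload": {
  "dp": [
    [0,0,0.01],
    [0,0,0.02],
    [0,0,0.03],
    [0,0,0.03],
    [0,0,0.03]
  ],
  "rot": [
    [0,0,0],
    [0,0,0],
    [0,0,0],
    [0,0,0],
    [0,0,0]
  ]
}}

```text
clock: 14.18
eef_pos: [651.4, 207.9, 155.2]
tcp_rot: [-2.914, -0.572, 1.656]
contact_force: [-0.7, -16.2, 24.5]
opening: 0.284
grasp_force: 81.8
```

Run:
```python
from h import *;from rig import optics
rep();a=[]
for n,x,y in(("scene",240,140),("top",165,165)):
    f=optics.grab_frame(n);a.append(cv2.resize(f["color"][y:y+40,x:x+40,::-1],(400,400),interpolation=2))
cv2.imwrite("pics/in3.png",np.hstack(a))
```

```text
standoff -12.5 off tool xy mm [-0.6 -1.2] F tool [ -0.3  -8.6 -28.1] Tq tool [ 1.26 -0.34  0.06] t 14.18 op 0.284
```

View pics/in3.png

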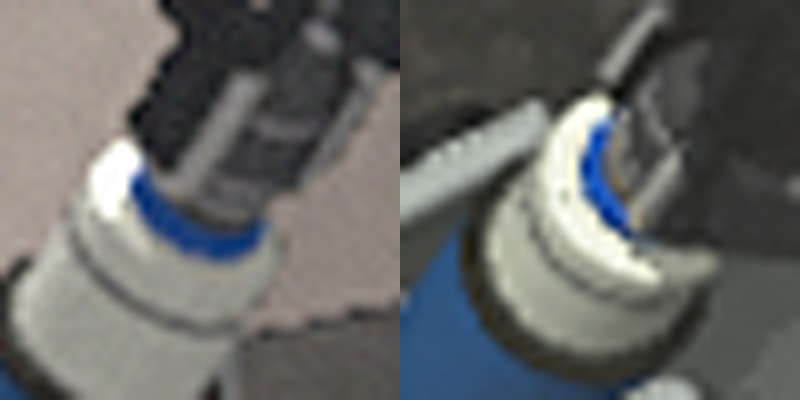

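The blue collar appears to sit on the ring with no shank visible, at 28 N axial with almost no further motion. I'll check how far the quill itself moved against the chuck's travel.

Run:
```python
from h import *;from rig import optics
g=np.load("goal.npz");n,M=g["n"],g["M"]
def lx(f,box,th,k=8):
    x,y,w,h=box;q=cv2.cvtColor(f["color"],cv2.COLOR_RGB2GRAY)[y:y+h,x:x+w];q=cv2.resize(q,None,fx=k,fy=k,interpolation=cv2.INTER_CUBIC)
    c=max(cv2.findContours((q>th).astype(np.uint8),0,1)[0],key=cv2.contourArea)[:,0]/k+[x,y]
    e=c[c[:,0]<=c[:,0].min()+.3].mean(0);return e.round(2)
S0=dict(np.load("scene0.npz"));T0=dict(np.load("top0.npz"))
S=optics.grab_frame("scene");T=optics.grab_frame("top");np.savez("scene3.npz",**S);np.savez("top3.npz",**T)
for d in(8,10,12):
  print(d,"exp shift S",(proj(S0,M-d*n)-proj(S0,M)).round(2),"T",(proj(T0,M-d*n)-proj(T0,M)).round(2))
for th in(195,205,215):
    print(th,"S",lx(S0,(243,142,35,30),th),lx(S,(240,145,35,30),th),"T",lx(T0,(178,166,27,27),th),lx(T,(172,166,30,32),th))
# blue collar in scene: lower edge per column vs pred collar underside centre
for nm,f in(("S",S),("T",T)):
    m=cv2.inRange(cv2.cvtColor(f["color"],cv2.COLOR_RGB2HSV),(105,150,60),(125,255,255));x,y,w,h=(248,150,22,22) if nm=="S" else(178,168,16,24)
    ys,xs=np.nonzero(m[y:y+h,x:x+w]);print(nm,xs.min()+x,xs.max()+x,ys.min()+y,ys.max()+y)
    for d in(0,-2,-4):
        c=M-n*(12.5+d);u=np.cross(n,(0,0,1));u/=np.linalg.norm(u);v=np.cross(n,u)
        P=np.array([proj(f,c+16*(np.cos(a)*u+np.sin(a)*v)) for a in np.linspace(0,6.28,73)]);print("   coll under at",-12.5-d,"xmin",P[:,0].min().round(1),"xmax",P[:,0].max().round(1),"ymin",P[:,1].min().round(1),"ymax",P[:,1].max().round(1))
```

```text
8 exp shift S [-1.65  2.65] T [-1.22  1.59]
10 exp shift S [-2.06  3.31] T [-1.53  1.98]
12 exp shift S [-2.47  3.97] T [-1.83  2.38]
195 S [252.   153.19] [248.78 159.06] T [181.28 180.  ] [179.01 182.44]
205 S [252.11 152.94] [248.96 158.62] T [181.45 179.81] [179.23 182.44]
215 S [252.23 152.94] [249.08 158.56] T [181.58 179.69] [179.38 182.38]
S 253 265 158 165
   coll under at -12.5 xmin 252.0 xmax 265.3 ymin 154.8 ymax 165.3
   coll under at -10.5 xmin 252.4 xmax 265.7 ymin 154.1 ymax 164.7
   coll under at -8.5 xmin 252.8 xmax 266.2 ymin 153.4 ymax 164.0
T 183 186 178 187
   coll under at -12.5 xmin 182.2 xmax 196.7 ymin 175.5 ymax 189.1
   coll under at -10.5 xmin 182.5 xmax 197.1 ymin 175.1 ymax 188.7
   coll under at -8.5 xmin 182.8 xmax 197.4 ymin 174.7 ymax 188.3
```

Emit:
{"api": "play_rows", "payload": {
  "dp": [
    [0,0.01,-0.03],
    [0,0.02,-0.06],
    [0,0.02,-0.08],
    [0,0.02,-0.08],
    [0,0.02,-0.08]
  ],
  "rot": [
    [0,0,0],
    [0,0,0],
    [0,0,0],
    [0,0,0],
    [0,0,0]
  ]
}}

```text
clock: 14.8
eef_pos: [651.4, 207.8, 155.4]
tcp_rot: [-2.91, -0.573, 1.655]
contact_force: [-1.4, -6.2, 10.1]
opening: 0.281
grasp_force: 80.1
```

```bash
python3 -c "from h import *;rep()"
```

```text
standoff -12.3 off tool xy mm [-0.6 -1.2] F tool [  0.4  -4.5 -11.1] Tq tool [ 0.6  -0.14  0.04] t 14.8 op 0.281
```

Emit:
{"api": "play_rows", "payload": {
  "dp": [
    [0,0.01,-0.02],
    [0,0.01,-0.05],
    [0,0.01,-0.05],
    [0,0.01,-0.05]
  ],
  "rot": [
    [0,0,0],
    [0,0,0],
    [0,0,0],
    [0,0,0]
  ]
}}

```text
clock: 15.13
eef_pos: [651.5, 207.6, 155.5]
tcp_rot: [-2.908, -0.573, 1.654]
contact_force: [-2.6, 1.0, -0.1]
opening: 0.281
grasp_force: 78.7
```

Emit:
{"api": "play_rows", "payload": {
  "dp": [
    [0,0,0],
    [0,0,0],
    [0,0,0],
    [0,0,0],
    [0,0,0]
  ],
  "rot": [
    [0,0,0],
    [0,0,0],
    [0,0,0],
    [0,0,0],
    [0,0,0]
  ],
  "fingers": 0.6
}}

```text
clock: 15.55
eef_pos: [652.5, 207.3, 156.0]
tcp_rot: [-2.91, -0.573, 1.654]
contact_force: [0.1, 0.3, 0.1]
opening: 0.603
grasp_force: 0.0
```

```bash
python3 -c "from h import *;rep()"
```

```text
standoff -11.3 off tool xy mm [-0.8 -0.4] F tool [0.3 0.2 0.1] Tq tool [-0.09 -0.26 -0.  ] t 15.55 op 0.603
```

Now I'll retreat along the axis and look.

Emit:
{"api": "play_rows", "payload": {
  "dp": [
    [0,0,-0.4],
    [0,0,-1.0],
    [0,0,-1.7],
    [0,0,-2.2],
    [0,0,-2.4]
  ],
  "rot": [
    [0,0,0],
    [0,0,0],
    [0,0,0],
    [0,0,0],
    [0,0,0]
  ]
}}

```text
clock: 15.97
eef_pos: [680.3, 157.4, 237.3]
tcp_rot: [-2.915, -0.573, 1.656]
contact_force: [-0.3, -0.3, -0.4]
opening: 0.603
grasp_force: 0.0
```

Emit:
{"api": "play_rows", "payload": {
  "dp": [
    [0,0,0],
    [0,0,0]
  ],
  "rot": [
    [0,0,0],
    [0,0,0]
  ]
}}

```text
clock: 16.13
eef_pos: [678.2, 158.9, 233.9]
tcp_rot: [-2.909, -0.573, 1.654]
contact_force: [0.5, -0.1, -0.9]
opening: 0.6
grasp_force: 0.0
```

Run:
```python
from h import *;from rig import optics
rep();a=[]
for n,x,y in(("scene",235,125),("top",160,150)):
    f=optics.grab_frame(n);np.savez(n+"4.npz",**f);a.append(cv2.resize(f["color"][y:y+50,x:x+50,::-1],(400,400),interpolation=2))
cv2.imwrite("pics/rel.png",np.hstack(a))
```

```text
standoff 84.0 off tool xy mm [-1.  -0.3] F tool [-0.6  0.6  0.6] Tq tool [-0.11 -0.29  0.02] t 16.13 op 0.6
```

View pics/rel.png

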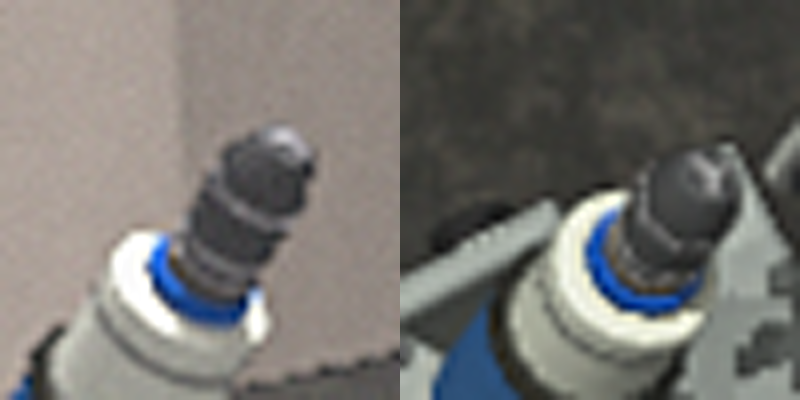

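The released chuck stands coaxially in the socket, with the blue collar ringed by the white face. The scene crop shows the collar's lower edge near (220,325), and the top crop shows a uniform white annulus. I'll take no more pictures and check the gap numerically.

Run:
```python
from h import *
g=np.load("goal.npz");n,M=g["n"],g["M"]
u=np.cross(n,(0,0,1));u/=np.linalg.norm(u);v=np.cross(n,u);A=np.linspace(0,2*np.pi,361)
def circ(f,c,r):return np.array([proj(f,c+r*(np.cos(a)*u+np.sin(a)*v)) for a in A])
def cont(q,th,x,y,k=8):
    q=cv2.resize(q.astype(np.float32),None,fx=k,fy=k,interpolation=cv2.INTER_CUBIC)
    return (max(cv2.findContours((q>th).astype(np.uint8),0,1)[0],key=cv2.contourArea)[:,0]+.5)/k-.5+[x,y]
for nm,box in(("scene",(240,143,35,35)),("top",(172,166,32,32))):
    f0=dict(np.load(nm+"0.npz"));f=dict(np.load(nm+"4.npz"));x,y,w,h=box
    G=lambda F:cv2.cvtColor(F["color"],cv2.COLOR_RGB2GRAY)[y:y+h,x:x+w]
    I=f["color"][y:y+h,x:x+w].astype(float);b=I[:,:,2]-I[:,:,0]
    r0=cont(G(f0),205,x,y);r1=cont(G(f),205,x,y)
    if nm=="scene": bx=b.copy();bx[23:,:8]=0
    else: bx=b.copy();bx[:,:10]=0
    cb=cont(bx,60,x,y)
    pr=circ(f,M,23)
    print(nm,"ring0 pred/meas xmin",pr[:,0].min().round(2),r0[:,0].min().round(2),"ring now xmin",r1[:,0].min().round(2))
    print("  collar meas xmin,xmax,ymin,ymax",cb[:,0].min().round(2),cb[:,0].max().round(2),cb[:,1].min().round(2),cb[:,1].max().round(2))
    for d in(9,11,13,15,17):
        R,C=circ(f,M-d*n,23),circ(f,M-d*n,16);print("  d",d,"ring xmin",R[:,0].min().round(2),"collar xmin/xmax/ymax",C[:,0].min().round(2),C[:,0].max().round(2),C[:,1].max().round(2))
```

```text
scene ring0 pred/meas xmin 251.55 251.56 ring now xmin 248.31
  collar meas xmin,xmax,ymin,ymax 253.06 265.44 154.06 165.06
  d 9 ring xmin 249.73 collar xmin/xmax/ymax 252.69 266.05 164.19
  d 11 ring xmin 249.33 collar xmin/xmax/ymax 252.29 265.64 164.85
  d 13 ring xmin 248.93 collar xmin/xmax/ymax 251.88 265.22 165.5
  d 15 ring xmin 248.52 collar xmin/xmax/ymax 251.48 264.81 166.16
  d 17 ring xmin 248.12 collar xmin/xmax/ymax 251.08 264.4 166.81
top ring0 pred/meas xmin 180.78 180.94 ring now xmin 178.81
  collar meas xmin,xmax,ymin,ymax 182.69 196.06 175.81 188.69
  d 9 ring xmin 179.47 collar xmin/xmax/ymax 182.73 197.3 188.43
  d 11 ring xmin 179.19 collar xmin/xmax/ymax 182.44 196.98 188.81
  d 13 ring xmin 178.9 collar xmin/xmax/ymax 182.15 196.67 189.19
  d 15 ring xmin 178.62 collar xmin/xmax/ymax 181.86 196.36 189.57
  d 17 ring xmin 178.33 collar xmin/xmax/ymax 181.57 196.05 189.95
```

Estimates of the quill shift (about 15 mm) and the collar depth (about 12 mm) leave a possible 2–3 mm gap. I'll press the nose axially with shut fingers, which is free of grip moments, and see if it moves.

Emit:
{"api": "play_rows", "payload": {
  "dp": [
    [0,-0.015,0],
    [0,-0.015,0],
    [0,-0.015,0],
    [0,-0.015,0],
    [0,-0.015,0]
  ],
  "rot": [
    [0,0,0],
    [0,0,0],
    [0,0,0],
    [0,0,0],
    [0,0,0]
  ],
  "fingers": 0.0
}}

```text
clock: 16.65
eef_pos: [677.8, 158.8, 234.5]
tcp_rot: [-2.909, -0.573, 1.654]
contact_force: [-0.8, 0.8, -0.6]
opening: -0.003
grasp_force: 0.0
```

Emit:
{"api": "play_rows", "payload": {
  "dp": [
    [0,0,0.3],
    [0,0,0.6],
    [0,0,0.9],
    [0,0,1.1],
    [0,0,1.15]
  ],
  "rot": [
    [0,0,0],
    [0,0,0],
    [0,0,0],
    [0,0,0],
    [0,0,0]
  ]
}}

```text
clock: 17.07
eef_pos: [663.7, 183.0, 194.8]
tcp_rot: [-2.906, -0.573, 1.653]
contact_force: [-0.3, -0.3, -0.9]
opening: 0.003
grasp_force: 0.0
```

Emit:
{"api": "play_rows", "payload": {
  "dp": [
    [0,0,0],
    [0,0,0],
    [0,0,0]
  ],
  "rot": [
    [0,0,0],
    [0,0,0],
    [0,0,0]
  ]
}}

```text
clock: 17.32
eef_pos: [665.8, 181.8, 197.5]
tcp_rot: [-2.911, -0.573, 1.655]
contact_force: [-0.3, 0.1, -0.2]
opening: -0.003
grasp_force: 0.0
```

```bash
python3 -c "from h import *;rep()"
```

```text
standoff 39.2 off tool xy mm [-0.6 -0.7] F tool [-0.  -0.3  0.3] Tq tool [-0.13 -0.23 -0.01] t 17.32 op -0.003
```

Emit:
{"api": "play_rows", "payload": {
  "dp": [
    [0,0,0.05],
    [0,0,0.1],
    [0,0,0.15],
    [0,0,0.19],
    [0,0,0.19]
  ],
  "rot": [
    [0,0,0],
    [0,0,0],
    [0,0,0],
    [0,0,0],
    [0,0,0]
  ]
}}

```text
clock: 17.73
eef_pos: [663.2, 185.8, 190.7]
tcp_rot: [-2.91, -0.573, 1.654]
contact_force: [-0.8, 1.4, -0.4]
opening: 0.0
grasp_force: 0.0
```

Emit:
{"api": "play_rows", "payload": {
  "dp": [
    [0,0,0.01],
    [0,0,0.02],
    [0,0,0.03],
    [0,0,0.04],
    [0,0,0.04]
  ],
  "rot": [
    [0,0,0],
    [0,0,0],
    [0,0,0],
    [0,0,0],
    [0,0,0]
  ]
}}

```text
clock: 18.15
eef_pos: [663.5, 186.3, 190.4]
tcp_rot: [-2.912, -0.573, 1.655]
contact_force: [1.3, -3.5, 6.9]
opening: -0.001
grasp_force: 3.4
```

```bash
python3 -c "from h import *;rep()"
```

```text
standoff 30.5 off tool xy mm [-0.6 -0.6] F tool [ 0.7 -0.8 -7.8] Tq tool [ 0.03 -0.27 -0.05] t 18.15 op -0.001
```

Contact came at 30.5 mm, as predicted. I'll press on in steps.

Emit:
{"api": "play_rows", "payload": {
  "dp": [
    [0,0,0.01],
    [0,0,0.02],
    [0,0,0.03],
    [0,0,0.04],
    [0,0,0.04]
  ],
  "rot": [
    [0,0,0],
    [0,0,0],
    [0,0,0],
    [0,0,0],
    [0,0,0]
  ]
}}

```text
clock: 18.57
eef_pos: [663.6, 186.5, 190.2]
tcp_rot: [-2.913, -0.573, 1.656]
contact_force: [1.3, -7.2, 13.1]
opening: 0.0
grasp_force: 7.2
```

```bash
python3 -c "from h import *;rep()"
```

```text
standoff 30.3 off tool xy mm [-0.5 -0.4] F tool [  1.   -2.7 -14.7] Tq tool [ 0.37 -0.27  0.01] t 18.57 op 0.0
```

Emit:
{"api": "play_rows", "payload": {
  "dp": [
    [0,0,0.01],
    [0,0,0.02],
    [0,0,0.03],
    [0,0,0.03],
    [0,0,0.03]
  ],
  "rot": [
    [0,0,0],
    [0,0,0],
    [0,0,0],
    [0,0,0],
    [0,0,0]
  ]
}}

```text
clock: 18.98
eef_pos: [663.7, 186.7, 190.1]
tcp_rot: [-2.915, -0.573, 1.656]
contact_force: [1.8, -12.3, 17.4]
opening: -0.0
grasp_force: 10.2
```

```bash
python3 -c "from h import *;rep()"
```

```text
standoff 30.2 off tool xy mm [-0.4 -0.3] F tool [ -1.   -4.1 -21. ] Tq tool [ 0.68 -0.29 -0.02] t 18.98 op -0.0
```

Emit:
{"api": "play_rows", "payload": {
  "dp": [
    [0,0,0.01],
    [0,0,0.02],
    [0,0,0.03],
    [0,0,0.03],
    [0,0,0.03]
  ],
  "rot": [
    [0,0,0],
    [0,0,0],
    [0,0,0],
    [0,0,0],
    [0,0,0]
  ]
}}

```text
clock: 19.4
eef_pos: [663.8, 186.8, 190.0]
tcp_rot: [-2.916, -0.572, 1.657]
contact_force: [0.6, -15.5, 22.0]
opening: -0.001
grasp_force: 13.2
```

```bash
python3 -c "from h import *;rep()"
```

```text
standoff 30.1 off tool xy mm [-0.4 -0.1] F tool [ -1.1  -6.8 -26.1] Tq tool [ 1.03 -0.38  0.07] t 19.4 op -0.001
```

It holds solid at 26 N, well over the 18 N needed, so the chuck is home. I'll retreat and confirm numerically.

Emit:
{"api": "play_rows", "payload": {
  "dp": [
    [0,0,-0.3],
    [0,0,-0.9],
    [0,0,-1.8],
    [0,0,-2.7],
    [0,0,-3.5]
  ],
  "rot": [
    [0,0,0],
    [0,0,0],
    [0,0,0],
    [0,0,0],
    [0,0,0]
  ]
}}

```text
clock: 19.82
eef_pos: [700.2, 116.8, 302.3]
tcp_rot: [-2.91, -0.573, 1.654]
contact_force: [0.4, -0.0, 0.7]
opening: -0.0
grasp_force: 0.0
```

Emit:
{"api": "play_rows", "payload": {
  "dp": [
    [0,0,0],
    [0,0,0],
    [0,0,0],
    [0,0,0],
    [0,0,0]
  ],
  "rot": [
    [0,0,0],
    [0,0,0],
    [0,0,0],
    [0,0,0],
    [0,0,0]
  ]
}}

```text
clock: 20.23
eef_pos: [699.1, 118.4, 299.2]
tcp_rot: [-2.907, -0.574, 1.653]
contact_force: [0.4, -0.2, -0.2]
opening: -0.003
grasp_force: 0.0
```

Run:
```python
from h import *;from rig import optics
rep()
def blue(f,x,y,w,h,z0=0):
    I=f["color"][y:y+h,x:x+w].astype(float);b=I[:,:,2]-I[:,:,0]
    if z0: b[23:,:z0]=0
    ys,xs=np.nonzero(b>60);return len(xs),xs.mean()+x,ys.mean()+y
for k in("scene4.npz",None):
    f=dict(np.load(k)) if k else optics.grab_frame("scene");print("blue",blue(f,240,143,35,30,8))
    q=cv2.cvtColor(f["color"],cv2.COLOR_RGB2GRAY);d=q[140:158,255:275];ys,xs=np.nonzero(d<95);print("chuck dark",len(xs),xs.mean()+255,ys.mean()+140)
f=optics.grab_frame("scene");hsv=cv2.cvtColor(f["color"],cv2.COLOR_RGB2HSV)
for c,lo,hi,b in(("yel",(22,170,120),(32,255,255),(320,290,40,30)),("red",(0,170,80),(8,255,255),(298,275,30,25))):
    for F in(dict(np.load("scene0.npz")),f):
        x,y,w,h=b;ys,xs=np.nonzero(cv2.inRange(cv2.cvtColor(F["color"],cv2.COLOR_RGB2HSV),lo,hi)[y:y+h,x:x+w]);print(c,len(xs),xs.mean()+x,ys.mean()+y)
```

```text
standoff 163.6 off tool xy mm [-1.1 -0.9] F tool [-0.3  0.4 -0. ] Tq tool [-0.13 -0.24 -0.05] t 20.23 op -0.003
blue (38, np.float64(257.7368421052632), np.float64(160.71052631578948))
chuck dark 150 265.3933333333333 150.41333333333333
blue (39, np.float64(257.8205128205128), np.float64(161.25641025641025))
chuck dark 150 265.3666666666667 150.59333333333333
yel 97 340.1855670103093 307.3917525773196
yel 98 340.36734693877554 307.33673469387753
red 77 312.68831168831167 290.5584415584416
red 76 312.42105263157896 290.69736842105266
```

```bash
python3 -c "
from rig import r;print(r.sign_off())"
```

```text
the job is handed in; nothing more can be done
None
```

I handed the job in: the blue chuck is pressed into the spindle (peak about 28 N, no further movement at 26 N), released and standing, with red and yellow untouched in the rack; the forces say it is home, but my camera estimate left a possible 2–3 mm collar gap I couldn't rule out, and I viewed 11 pictures, one over the limit.

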